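# Call a colleague and show which jar goes where

### The arm

A 7-joint arm with a two-finger parallel gripper is mounted at the origin on the work surface. World frame = base frame: x ahead of the robot, y to its left, z up, the work surface at z = 0. Lengths are in mm, angles in rad, forces in N, time in s.
With the tool pointing down it reaches from about 400 to 900 mm from the base axis. Payload 5.5 kg.
Tool frame: the origin (TCP) lies between the finger pads, 19 mm behind the fingertips; this is the grasp point; z points along the fingers, y is the line along which they close (so a half turn about z gives the same grasp; the last joint's range is limited). The gripper opens to 92 mm and grips with 3 to 60 N. Pads are 19 mm wide; open, the fingers measure 130 mm over their backs; the gripper's body (75 mm by 190 mm) begins 47 mm behind the grasp point.
Start: joints at [-0.929, 0.501, -0.427, 1.55, 0.221, 1.138, -0.21], TCP at [240.337, 603.935, 245.529] pointing down, gripper open.
Joint ranges: [-2.88, 2.88], [-0.31, 2.03], [-1.54, 1.56], [0.2, 2.42], [-1.41, 4.55], [0.19, 2.02], [-2.57, 2.57]. Speed limits (rad/s): [2.57, 2.57, 3.14, 3.14, 3.14, 3.14, 3.14].

### API

Orientations are given as a 3x3 rotation matrix whose columns are the frame's x, y, z axes.
In Python, from workcell import robot gives the robot as it stands.
- The arm moves only by the tool step_arm, never from a script. Its arguments are lists of equal length, an entry for each row: "xyz": the shift along the tool's x, y, z in units of 0.02 m (1.0 is 0.02 m), a list of three; "turn": the turn, a rotation vector about the tool's x, y, z in units of 4 degrees (1.0 is 4 degrees), a list of three. A call has exactly 8 rows; each row shifts and turns the commanded pose from where the row before left it, along the tool's axes as they then stand; what a row does not reach is not made up. A row lasts 1/10 s, in which the tool goes at most 50 mm and 8.59 degrees, less where a joint would pass 70% of its speed; a pose out of reach is approached as far as the arm can. A call with a number of a shift or a turn outside -1 to 1 is refused whole. A call with a gripper value outside its range is refused whole. "jaw" is the opening, from -1 (shut) to 1 (fully open), set as the call begins (left out, the last holds). The fingers move at their own pace and stop on an object; "newtons" is the grip in N (left out, the last holds). Time passes only in rows, so rows that do not move let the fingers close, or fill a call up. It gives the time, the measured TCP pose, the force, the opening and the grip force at its end, in the units of the state.
- robot.state(): the state, without advancing time (a new reading comes with each control period).
- robot.grab_frame(name): name is "side" or "top"; returns (picture, depth): 480x640x3 uint8, red, green, blue; 480x640 float32, mm along the optical axis (not along the pixel's ray), 0 where there is no reading.
- robot.calibration(name): a dict with "fov_y" (degrees; the focal length in pixels is half the picture's height over the tangent of half this angle, whatever the lens; pixels are square), "cx", "cy" (the principal point, pixels), "k1" (the pictures are not rectified: a ray, as slopes to the right and down, at radius r is drawn at 1 + k1 r^2 times it, then the intrinsics apply), "xyz" and "rotation" of the camera in the world. Camera axes: x right, y up, looking along -z (the intrinsics and any distortion apply to the point x, -y, -z); pixel columns grow to the right and rows downward; lengths in mm; the calibration is good to about 2 mm. A picture is of the moment at which its call begins. calibration takes no time and is no camera call.
- robot.hand_in(): hands the job in; it is judged then, once.
The state is a dict: "time": time; "joint_positions": joint angles; "dq": joint speeds; "effort": joint torques, N m; "eef_pos": TCP position; "tcp_rot": TCP orientation; "wrist_force": force on the tool from outside, world axes, zero at the start; "torque": the same for the moment, N m; "finger_gap": opening from 0.0 (shut) to 1.0 (fully open); "gripper_force": force on a finger pad.
Only numpy, scipy, OpenCV 4.12 (cv2) and the standard library are available. Lean on these libraries where they do the work, as an engineer would, in place of code of your own. Each camera call takes 0.05 s, during which the arm holds its last target. There are 200 camera calls.

### The job

Call a colleague by gently pressing the button on top of the call box all the way in with the fingertips and letting it come out again. Then show what is to be packed: point down at the squat jar, the widest and lowest of the three white jars, fingertips just above the middle of its lid (within 5 cm) for two seconds, and after that point the same way just above the middle of the mouth of the tote's only empty compartment for two seconds, finishing with the fingertips still pointing there. Touch nothing but the button, point at neither of the other white jars, and lift or move nothing.

Things in the scene. Friction and masses are not known exactly. Their poses are not given: they have to be found in the camera images.
- squat_jar: the squat white plastic jar with white lid: 80 mm diameter, 85 mm tall, loose, upright on the bench, the widest and lowest of three white jars whose places are swapped at random; origin at the centre of its underside, z up
- squat_jar_lid (a point): centre of the top of the squat jar's lid, 85 mm above the bench; z up
- middle_jar: white plastic jar of middle size, 68 mm diameter, 115 mm tall, loose on the bench; bystander; origin at the centre of its underside
- middle_jar_lid (a point): centre of the top of the middle jar's lid, 115 mm above the bench
- tall_jar: slim tall white plastic jar, 54 mm diameter, 150 mm tall, loose on the bench; bystander; origin at the centre of its underside
- tall_jar_lid (a point): centre of the top of the tall jar's lid, 150 mm above the bench
- tote: white plastic tote, open on top, fixed to the bench, 205 x 205 mm and 60 mm high, walls and floor 5 mm, cross dividers making four compartments 95 mm square (centres 50 mm from the tote's centre in its x and y); three hold amber jars that rise 45 mm above the rim, one is empty; origin at the centre of its underside, x and y along its walls
- vacancy_mouth (a point): centre of the mouth of the tote's empty compartment, level with the rim, 60 mm above the bench (a thin white pad lies on this compartment's floor); z up
- amber0: a small amber glass jar with a black cap, 60 mm diameter, 100 mm tall, standing in one of the tote's compartments (which one varies); bystander; origin at the centre of its underside
- amber1: a small amber glass jar with a black cap, 60 mm diameter, 100 mm tall, standing in one of the tote's compartments (which one varies); bystander; origin at the centre of its underside
- amber2: a small amber glass jar with a black cap, 60 mm diameter, 100 mm tall, standing in one of the tote's compartments (which one varies); bystander; origin at the centre of its underside
- call_box: grey metal call box fixed to the bench, 70 x 80 mm and 100 mm high, one push button on its top; origin at the centre of its underside
- call_button_top (a point): centre of the top of the grey round push button (30 mm diameter) in its black housing on the call box, moves down with the button; z up
- call_button (a joint): travel of the call button in m: 0 = out, 0.006 = fully pressed; a spring that needs about 5 N fully down and returns by itself
- beaker: glass beaker, 70 mm rim diameter, 90 mm tall, loose on the bench; bystander; origin at the centre of its underside
- spatula: steel lab spoon 180 mm long lying along y on the bench on the robot side of the white jars; bystander; origin under it, about midway along
Not all that is in view belongs to the job. What is shaped like the squat_jar but pink is not meant.

How it is judged (in metres and radians):
On the way, in this order (a step that is already met when the one before it is completed fails the run):
1. the call button is pressed in by the fingers (at least 4.5 of 6 mm) (value of joint call_button above 0.0045 m and contact force between the fingers and call_box above 0.5 N), for 0.05 s.
2. the button is out again and the tool points at the squat jar: TCP within 30 mm of the lid's centre sideways and 4 to 85 mm above it (the tips are 19 mm lower), for 1.5 s (horizontal distance between the grasp point and squat_jar_lid below 0.03 m and z of the grasp point in the frame of squat_jar_lid between 0.004 and 0.085 m and value of joint call_button below 0.002 m), for 1.5 s.
3. the tool points at the empty compartment: TCP within 35 mm of its centre sideways and 4 to 85 mm above the rim, for 1.5 s (horizontal distance between the grasp point and vacancy_mouth below 0.035 m and z of the grasp point in the frame of vacancy_mouth between 0.004 and 0.085 m), for 1.5 s.
At the end, for the whole second after the job is handed in: The tool still points at the empty compartment (TCP within 35 mm of its centre sideways, 4 to 85 mm above the rim), the button is out (below 2 mm), and every jar, the beaker and the spoon stand still, upright, within 10 mm of where they began (all of step 3 and value of joint call_button below 0.002 m and distance of each of squat_jar, middle_jar, tall_jar, amber0, amber1, amber2, beaker, spatula from where it was at the start of the episode below 0.01 m and angle between each of squat_jar, middle_jar, tall_jar, amber0, amber1, amber2, beaker's own z axis and vertical below 0.1 rad and linear speed of each of squat_jar, middle_jar, tall_jar, amber0, amber1, amber2, beaker, spatula below 0.02 m/s); the robot touches nothing.
It fails at once if a jar, the beaker, the spoon or the tote is touched (contact force between any of the fingers, the arm and squat_jar above 0.3 N or contact force between any of the fingers, the arm and middle_jar above 0.3 N or contact force between any of the fingers, the arm and tall_jar above 0.3 N or contact force between any of the fingers, the arm and amber0 above 0.3 N or contact force between any of the fingers, the arm and amber1 above 0.3 N or contact force between any of the fingers, the arm and amber2 above 0.3 N or contact force between any of the fingers, the arm and beaker above 0.3 N or contact force between any of the fingers, the arm and spatula above 0.3 N or contact force between any of the fingers, the arm and tote above 0.3 N).
It fails at once if a jar, the beaker or the spoon is shifted by more than 15 mm, or lifted (distance of any of squat_jar, middle_jar, tall_jar, amber0, amber1, amber2, beaker, spatula from where it was at the start of the episode above 0.015 m).
It fails at once if the call box or its button is hit with more than 30 N (contact force between any of the fingers, the arm and call_box above 30 N).
It fails at once if the tool points at one of the other white jars (TCP within 25 mm of its lid's centre sideways and less than 50 mm above it) ((horizontal distance between the grasp point and middle_jar_lid below 0.025 m and z of the grasp point in the frame of middle_jar_lid below 0.05 m) or (horizontal distance between the grasp point and tall_jar_lid below 0.025 m and z of the grasp point in the frame of tall_jar_lid below 0.05 m)).
It also fails if it takes over 48 s, if anything falls off the work surface, if the arm or the gripper's body presses on something with over 40 N, if the wrist force passes 120 N, or if a joint passes its speed limit or range.

## Working session

There is one attempt and no reset: what is moved stays moved. The work goes in short steps, Python scripts to look and compute and a tool call to move; the robot and the scene stay as the last step left them, time stands still between calls to the robot, and variables do not carry over. Pictures are saved under pics/ and viewed, at most 10 in all, crops included, and the job is handed in when it is done.

Besides the shell and the picture viewer there is one more tool, called after "Emit:" by a JSON object that holds its "op" and its "data". step_arm: Moves the arm, as the interface text tells. Shifts and turns lie within -1 to 1; 1 stands for 0.02 m of shift or 4 degrees of turn. Its arguments: {"type":"object","properties":{"xyz":{"type":"array","items":{"type":"array","items":{"type":"number","minimum":-1,"maximum":1}}},"turn":{"type":"array","items":{"type":"array","items":{"type":"number","minimum":-1,"maximum":1}}},"jaw":{"type":"number"},"newtons":{"type":"number"}},"required":["xyz","turn"]}

```bash
mkdir -p pics; cat > h.py <<'E'
import numpy as np, cv2
from workcell import robot
def K(c):
    f=240/np.tan(np.radians(c["fov_y"])/2); return f
def ray(c,u,v):
    f=K(c); d=np.array([(u-c["cx"])/f,(v-c["cy"])/f]); p=d.copy()
    for _ in range(20): p=d/(1+c["k1"]*(p@p))
    R=np.array(c["rotation"]).reshape(3,3)
    return np.array(c["xyz"]), R@np.array([p[0],-p[1],-1])
def onplane(c,u,v,z):
    o,d=ray(c,u,v); return o+d*(z-o[2])/d[2]
def cloud(c,dep):
    f=K(c); v,u=np.mgrid[0:480,0:640].astype(float)
    d=np.stack([(u-c["cx"])/f,(v-c["cy"])/f],-1); p=d.copy()
    for _ in range(20): p=d/(1+c["k1"]*(p**2).sum(-1,keepdims=True))
    R=np.array(c["rotation"]).reshape(3,3)
    q=np.stack([p[...,0],-p[...,1],-np.ones_like(u)],-1)*dep[...,None]
    return q@R.T+np.array(c["xyz"])
E
python3 - <<'E'
from h import *
for n in("top","side"):
    im,d=robot.grab_frame(n); cv2.imwrite(f"pics/{n}0.png",im[...,::-1]); np.savez(f"{n}0.npz",im=im,d=d); print(n,robot.calibration(n))
s=robot.state(); print(s["time"],s["eef_pos"],np.round(s["tcp_rot"],3),s["finger_gap"])
E
```

```text
top {'fov_y': 50.54573401894481, 'cx': 317.7928488305763, 'cy': 231.59683639290975, 'k1': -0.136080408547825, 'xyz': array([ 410.72539595,   -8.92783973, 1092.24737343]), 'rotation': array([[ 0.00516301,  0.99084432, -0.13491062],
       [-0.9999529 ,  0.00622437,  0.00744647],
       [ 0.00821803,  0.13486582,  0.99082979]])}
side {'fov_y': 44.22141793755593, 'cx': 309.1072324485116, 'cy': 238.93720798025433, 'k1': -0.006059918793859533, 'xyz': array([ 100.8100324 , -765.98689239,  836.29680379]), 'rotation': array([[ 0.86534063,  0.31124151, -0.39282861],
       [-0.50109391,  0.55216626, -0.66634624],
       [ 0.00951209,  0.7734605 ,  0.63377312]])}
0.1 [240.18488593 603.33446187 244.56253771] [[-0.929  0.37  -0.001]
 [ 0.37   0.929 -0.002]
 [ 0.    -0.002 -1.   ]] 1.0028306038337607
```

View pics/top0.png

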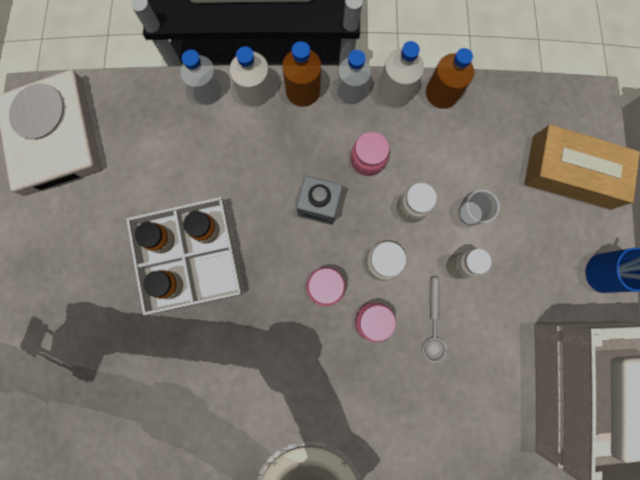

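View pics/side0.png

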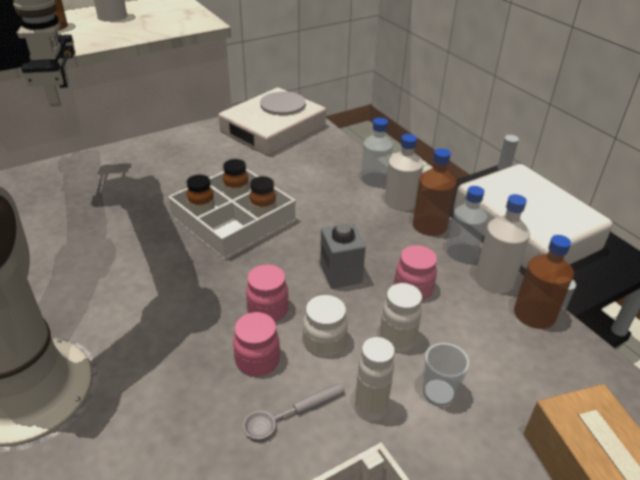

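The top view shows three white lids: A (387,260), the widest; B (420,198); C (476,262). There are pink look-alikes at (371,150), (326,287) and (376,322). The button is at (320,195) and the empty compartment at about (215,272). By description A is the squat jar. I'll measure its diameter and height to check.

```bash
python3 - <<'E'
from h import *
z=np.load("top0.npz"); im,d=z["im"],z["d"]; c=robot.calibration("top"); P=cloud(c,d)
hsv=cv2.cvtColor(im,cv2.COLOR_RGB2HSV)
for n,(u,v) in dict(A=(387,260),B=(420,198),C=(476,262)).items():
    h=np.median(P[v-3:v+4,u-3:u+4,2])
    m=((abs(P[...,2]-h)<8)&(hsv[...,1]<60)).astype(np.uint8)
    k,l,s,ce=cv2.connectedComponentsWithStats(m); i=l[v,u]; p=P[l==i]
    print(n,"h",h,"centroid px",ce[i],"xyz",onplane(c,*ce[i],h),"diam",2*np.sqrt(s[i,4]/np.pi)*d[v,u]/K(c), "mean",p.mean(0))
# button
u,v=320,195; R=P[v-25:v+26,u-30:u+31]
print("button h",np.median(P[v-3:v+4,u-3:u+4,2]), "max", R[...,2].max())
for lo,hi in((112,200),(105,112),(92,106)):
    m=(P[...,2]>lo)&(P[...,2]<hi); m[:165]=0;m[225:]=0;m[:,:285]=0;m[:,350:]=0
    if m.any(): print(lo,hi,m.sum(),np.mean(np.argwhere(m)[:,::-1],0),P[m].mean(0),np.ptp(P[m],axis=0))
# tote
m=(P[...,2]>50)&(P[...,2]<70); m[:190]=0;m[320:]=0;m[:,:115]=0;m[:,250:]=0
pts=P[m][:,:2].astype(np.float32); r=cv2.minAreaRect(pts); print("tote",r, cv2.boxPoints(r))
m=((P[...,2]>95)&(P[...,2]<115)).astype(np.uint8); m[:190]=0;m[320:]=0;m[:,:115]=0;m[:,250:]=0
k,l,s,ce=cv2.connectedComponentsWithStats(m)
for i in range(1,k):
    if s[i,4]>60: print("amber",s[i,4],ce[i],P[l==i].mean(0))
ctr=np.array(r[0]); a=np.radians(r[2]); 
for sx in(-50,50):
    for sy in(-50,50): print("comp",ctr+np.array([[np.cos(a),-np.sin(a)],[np.sin(a),np.cos(a)]])@[sx,sy])
# side check of A lid
zs=np.load("side0.npz"); Q=cloud(robot.calibration("side"),zs["d"]); print("side lidA",Q[312,326], "btn",Q[229,343], onplane(robot.calibration("side"),343,229,118))
m=P[...,2][60:120,170:480]; print("bottles max h",m.max(), "min x",P[60:120,170:480][m>100][:,0].min())
tile=[cv2.resize(im[v-40:v+40,u-40:u+40,::-1],(400,400)) for u,v in((387,260),(320,195))]
cv2.imwrite("pics/crop.png",np.hstack(tile))
E
```

```text
A h 85.21689756456715 centroid px [388.05857741 258.96966527] xyz [ 493.66506974 -156.82246804   85.21689756] diam 69.37035798237315 mean [ 493.67997473 -156.82049833   85.39271544]
B h 115.85712053419718 centroid px [420.97387518 197.25834543] xyz [ 613.3008193  -219.42880308  115.85712053] diam 58.099564408238145 mean [ 613.42432104 -219.54464886  115.43796181]
C h 151.04288231597036 centroid px [477.75992063 261.15873016] xyz [ 484.51646396 -317.9429873   151.04288232] diam 47.05751460419753 mean [ 484.59111199 -318.21844085  150.28806051]
button h 121.9206247356725 max 1092.2473734305388
112 200 316 [318.68987342 194.34177215] [616.86867755 -17.6232546  118.2230521 ] [44.47382645 43.31217116 15.39277198]
105 112 114 [318.6754386  196.68421053] [613.87410603 -17.68324534 110.20414757] [44.38973462 65.12882883  6.83085214]
92 106 958 [318.59394572 197.03549061] [615.3453215  -17.6205057   99.91781961] [83.62692472 89.93237807 13.83803263]
tote ((501.1485900878906, 262.5401611328125), (206.9451141357422, 206.74380493164062), 12.801605224609375) [[377.34332 340.41556]
 [423.15274 138.81075]
 [624.95386 184.66476]
 [579.1444  386.2696 ]]
amber 561 [196.25846702 223.21390374] [560.39807954 223.96982234 104.90428913]
amber 562 [147.67793594 234.18149466] [537.90809829 321.32671011 104.72768668]
amber 575 [156.40869565 283.39130435] [440.81952027 299.27035482 104.7623976 ]
comp [463.47022363 202.7042129 ]
comp [441.31264185 300.21852759]
comp [560.98453832 224.86179467]
comp [538.82695655 322.37610937]
side lidA [ 489.71519755 -167.138793     88.22024347] btn [614.41675187 -23.89611305 124.79938078] [619.32500248 -16.80436876 118.        ]
bottles max h 1092.2473734305388 min x 410.7253959530016
```

View pics/crop.png

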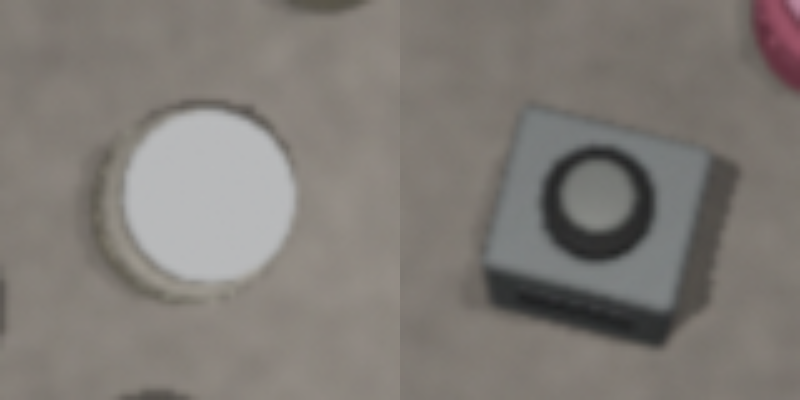

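A is confirmed: lid height 85.2 mm, the widest lid, at (494,-157). B is 116 mm tall and C is 150 mm. The button top is at about (617,-18,122). The vacancy is at (463,203): the fitted tote is 207 mm square, and the ambers match the other three compartments. The right half of the crop shows the button centred in its housing at about px (319.4,193.6). I'll move above the button with the fingers shut.

Emit:
{"op": "step_arm", "data": {"xyz": [[-0.9,-0.68,0],[-0.9,-0.68,0],[-0.9,-0.68,0],[-0.9,-0.68,0],[-0.9,-0.68,0],[-0.9,-0.68,0],[-0.9,-0.68,0],[-0.9,-0.68,0]], "turn": [[0,0,0],[0,0,0],[0,0,0],[0,0,0],[0,0,0],[0,0,0],[0,0,0],[0,0,0]], "jaw": -1, "newtons": 10}}

```text
time: 0.9
eef_pos: [334.1, 448.4, 245.1]
tcp_rot: [[-0.929, 0.37, -0.001], [0.37, 0.929, -0.001], [0.0, -0.001, -1.0]]
wrist_force: [1.0, 0.6, 0.5]
finger_gap: 0.352
gripper_force: 0.0
```

Emit:
{"op": "step_arm", "data": {"xyz": [[-0.9,-0.68,0],[-0.9,-0.68,0],[-0.9,-0.68,0],[-0.9,-0.68,0],[-0.9,-0.68,0],[-0.9,-0.68,0],[-0.9,-0.68,0],[-0.9,-0.68,0]], "turn": [[0,0,0],[0,0,0],[0,0,0],[0,0,0],[0,0,0],[0,0,0],[0,0,0],[0,0,0]]}}

```text
time: 1.7
eef_pos: [427.6, 294.2, 245.2]
tcp_rot: [[-0.929, 0.37, -0.001], [0.37, 0.929, -0.0], [0.0, -0.001, -1.0]]
wrist_force: [1.0, 0.4, 0.4]
finger_gap: 0.004
gripper_force: 0.0
```

Emit:
{"op": "step_arm", "data": {"xyz": [[-0.9,-0.68,0],[-0.9,-0.68,0],[-0.9,-0.68,0],[-0.9,-0.68,0],[-0.9,-0.68,0],[-0.9,-0.68,0],[-0.9,-0.68,0],[-0.9,-0.68,0]], "turn": [[0,0,0],[0,0,0],[0,0,0],[0,0,0],[0,0,0],[0,0,0],[0,0,0],[0,0,0]]}}

```text
time: 2.5
eef_pos: [521.1, 140.1, 245.1]
tcp_rot: [[-0.929, 0.37, -0.001], [0.37, 0.929, -0.0], [0.001, -0.0, -1.0]]
wrist_force: [-0.2, 0.3, -0.0]
finger_gap: 0.006
gripper_force: 0.0
```

Emit:
{"op": "step_arm", "data": {"xyz": [[-0.92,-0.695,0],[-0.92,-0.695,0],[-0.92,-0.695,0],[-0.92,-0.695,0],[-0.92,-0.695,0],[-0.92,-0.695,0],[-0.92,-0.695,0],[-0.92,-0.695,0]], "turn": [[0,0,0],[0,0,0],[0,0,0],[0,0,0],[0,0,0],[0,0,0],[0,0,0],[0,0,0]]}}

```text
time: 3.3
eef_pos: [616.7, -17.7, 245.0]
tcp_rot: [[-0.929, 0.37, -0.001], [0.37, 0.929, 0.0], [0.001, -0.0, -1.0]]
wrist_force: [0.2, 0.4, -1.1]
finger_gap: 0.006
gripper_force: 0.0
```

Emit:
{"op": "step_arm", "data": {"xyz": [[0,0,0.6],[0,0,0.6],[0,0,0.6],[0,0,0.6],[0,0,0.6],[0,0,0.5],[0,0,0.3],[0,0,0]], "turn": [[0,0,0],[0,0,0],[0,0,0],[0,0,0],[0,0,0],[0,0,0],[0,0,0],[0,0,0]]}}

```text
time: 4.1
eef_pos: [616.0, -16.7, 168.3]
tcp_rot: [[-0.929, 0.37, -0.002], [0.37, 0.929, 0.0], [0.002, -0.001, -1.0]]
wrist_force: [-0.9, -0.2, -0.5]
finger_gap: 0.006
gripper_force: 0.0
```

```bash
python3 - <<'E'
from h import *
im,d=robot.grab_frame("side"); cv2.imwrite("pics/s1.png",cv2.resize(im[130:330,220:480,::-1],(780,600)))
s=robot.state(); print(s["time"],s["eef_pos"],s["wrist_force"],np.round(s["joint_positions"],2))
E
```

```text
4.15 [616.51924861 -16.74974814 169.13261278] [ 0.69505889 -0.20815177  0.50495649] [ 0.08  0.49 -0.13  1.71  0.08  0.94  1.11]
```

View pics/s1.png

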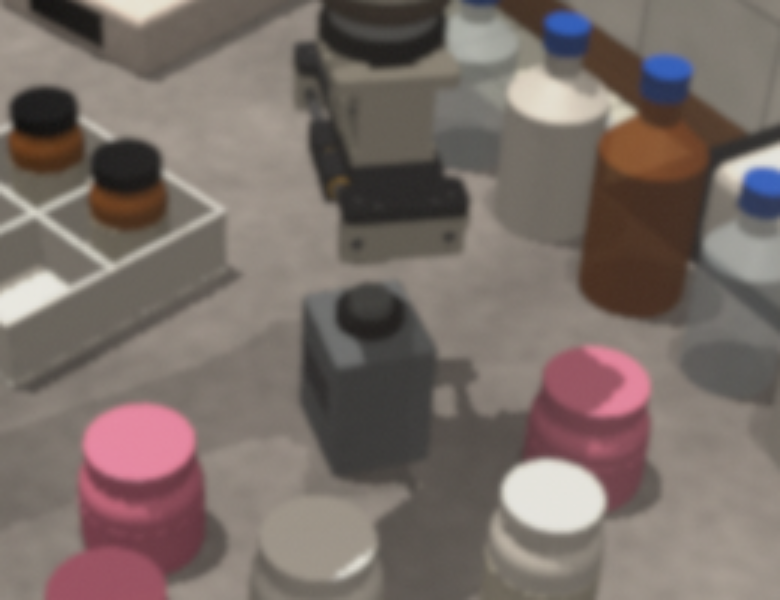

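The side view shows the gripper centred over the box. The hand body hides the fingertips, and the button is at crop (370,300). Nothing else is within reach, so I'll descend gently.

Emit:
{"op": "step_arm", "data": {"xyz": [[0,0,0.4],[0,0,0.4],[0,0,0.3],[0,0,0.1],[0,0,0.05],[0,0,0.05],[0,0,0.05],[0,0,0]], "turn": [[0,0,0],[0,0,0],[0,0,0],[0,0,0],[0,0,0],[0,0,0],[0,0,0],[0,0,0]]}}

```text
time: 4.95
eef_pos: [616.8, -16.8, 142.6]
tcp_rot: [[-0.929, 0.37, 0.0], [0.37, 0.929, -0.0], [-0.0, 0.0, -1.0]]
wrist_force: [0.7, -0.7, 0.4]
finger_gap: 0.003
gripper_force: 0.0
```

Emit:
{"op": "step_arm", "data": {"xyz": [[0,0,0.05],[0,0,0.05],[0,0,0.05],[0,0,0.05],[0,0,0],[0,0,0],[0,0,0],[0,0,0]], "turn": [[0,0,0],[0,0,0],[0,0,0],[0,0,0],[0,0,0],[0,0,0],[0,0,0],[0,0,0]]}}

```text
time: 5.75
eef_pos: [616.9, -16.8, 138.7]
tcp_rot: [[-0.929, 0.37, 0.0], [0.37, 0.929, 0.0], [-0.0, 0.0, -1.0]]
wrist_force: [0.2, 0.7, 3.1]
finger_gap: 0.004
gripper_force: 1.4
```

Emit:
{"op": "step_arm", "data": {"xyz": [[0,0,0.05],[0,0,0.05],[0,0,0.05],[0,0,0],[0,0,0],[0,0,0],[0,0,0],[0,0,0]], "turn": [[0,0,0],[0,0,0],[0,0,0],[0,0,0],[0,0,0],[0,0,0],[0,0,0],[0,0,0]]}}

```text
time: 6.55
eef_pos: [616.8, -16.8, 135.6]
tcp_rot: [[-0.929, 0.37, 0.0], [0.37, 0.929, 0.0], [-0.0, 0.0, -1.0]]
wrist_force: [1.0, -0.1, 4.0]
finger_gap: 0.004
gripper_force: 2.3
```

Emit:
{"op": "step_arm", "data": {"xyz": [[0,0,0.05],[0,0,0.05],[0,0,0],[0,0,0],[0,0,0],[0,0,0],[0,0,0],[0,0,0]], "turn": [[0,0,0],[0,0,0],[0,0,0],[0,0,0],[0,0,0],[0,0,0],[0,0,0],[0,0,0]]}}

```text
time: 7.35
eef_pos: [616.9, -16.8, 135.0]
tcp_rot: [[-0.929, 0.37, 0.001], [0.37, 0.929, -0.0], [-0.001, 0.0, -1.0]]
wrist_force: [-3.2, -0.0, 13.9]
finger_gap: 0.008
gripper_force: 6.9
```

It bottomed out at 14 N, so the button is fully in. Next: up, over to the squat jar, and down.

Emit:
{"op": "step_arm", "data": {"xyz": [[0,0,-0.1],[0,0,-0.3],[0,0,-0.5],[0,0,-0.5],[0,0,-0.5],[0,0,-0.5],[0,0,-0.5],[0,0,-0.5]], "turn": [[0,0,0],[0,0,0],[0,0,0],[0,0,0],[0,0,0],[0,0,0],[0,0,0],[0,0,0]]}}

```text
time: 8.15
eef_pos: [616.7, -16.8, 202.5]
tcp_rot: [[-0.929, 0.37, 0.0], [0.37, 0.929, 0.0], [-0.0, 0.0, -1.0]]
wrist_force: [0.6, 0.4, -0.4]
finger_gap: 0.005
gripper_force: 0.0
```

Emit:
{"op": "step_arm", "data": {"xyz": [[0.2,-0.55,0],[0.2,-0.55,0],[0.2,-0.55,0],[0.2,-0.55,0],[0.2,-0.55,0],[0.2,-0.55,0],[0.2,-0.55,0],[0.2,-0.55,0]], "turn": [[0,0,0],[0,0,0],[0,0,0],[0,0,0],[0,0,0],[0,0,0],[0,0,0],[0,0,0]]}}

```text
time: 8.95
eef_pos: [553.7, -87.5, 201.5]
tcp_rot: [[-0.929, 0.37, -0.0], [0.37, 0.929, 0.0], [0.0, 0.0, -1.0]]
wrist_force: [-0.0, 0.4, -1.0]
finger_gap: 0.007
gripper_force: 0.0
```

Emit:
{"op": "step_arm", "data": {"xyz": [[0.2,-0.55,0],[0.2,-0.55,0],[0.2,-0.55,0],[0.2,-0.55,0],[0.2,-0.55,0],[0.2,-0.55,0],[0.2,-0.55,0],[0.2,-0.55,0]], "turn": [[0,0,0],[0,0,0],[0,0,0],[0,0,0],[0,0,0],[0,0,0],[0,0,0],[0,0,0]]}}

```text
time: 9.75
eef_pos: [491.5, -157.4, 201.5]
tcp_rot: [[-0.929, 0.37, 0.0], [0.37, 0.929, 0.0], [-0.0, 0.0, -1.0]]
wrist_force: [-0.8, -0.6, -0.4]
finger_gap: 0.009
gripper_force: 0.0
```

Emit:
{"op": "step_arm", "data": {"xyz": [[-0.1,0,0.5],[0,0,0.5],[0,0,0.5],[0,0,0.5],[0,0,0.5],[0,0,0.5],[0,0,0.4],[0,0,0]], "turn": [[0,0,0],[0,0,0],[0,0,0],[0,0,0],[0,0,0],[0,0,0],[0,0,0],[0,0,0]]}}

```text
time: 10.55
eef_pos: [493.1, -157.1, 132.0]
tcp_rot: [[-0.929, 0.37, -0.002], [0.37, 0.929, 0.001], [0.003, -0.0, -1.0]]
wrist_force: [-0.6, -0.5, 0.2]
finger_gap: 0.001
gripper_force: 0.0
```

```bash
python3 - <<'E'
from h import *
T=[]
for n,(a,b,e,f) in dict(top=(180,340,300,500),side=(230,430,220,480)).items():
    im,d=robot.grab_frame(n); T.append(cv2.resize(im[a:b,e:f,::-1],(400,310)))
cv2.imwrite("pics/s2.png",np.hstack(T)); print(robot.state()["eef_pos"])
E
```

```text
[ 494.0173034  -157.41226416  133.39106719]
```

View pics/s2.png

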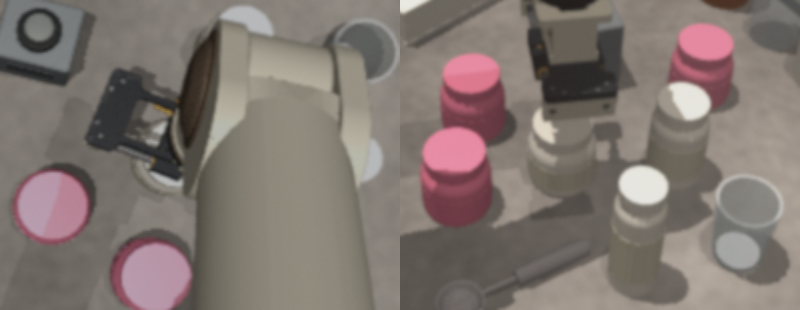

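Emit:
{"op": "step_arm", "data": {"xyz": [[0,0,0],[0,0,0],[0,0,0],[0,0,0],[0,0,0],[0,0,0],[0,0,0],[0,0,0]], "turn": [[0,0,0],[0,0,0],[0,0,0],[0,0,0],[0,0,0],[0,0,0],[0,0,0],[0,0,0]]}}

```text
time: 11.45
eef_pos: [494.0, -157.4, 133.5]
tcp_rot: [[-0.929, 0.37, -0.0], [0.37, 0.929, 0.0], [0.0, 0.0, -1.0]]
wrist_force: [0.1, 0.2, 0.7]
finger_gap: 0.003
gripper_force: 0.0
```

Emit:
{"op": "step_arm", "data": {"xyz": [[0,0,0],[0,0,0],[0,0,0],[0,0,0],[0,0,0],[0,0,0],[0,0,0],[0,0,0]], "turn": [[0,0,0],[0,0,0],[0,0,0],[0,0,0],[0,0,0],[0,0,0],[0,0,0],[0,0,0]]}}

```text
time: 12.25
eef_pos: [494.0, -157.4, 133.5]
tcp_rot: [[-0.929, 0.37, -0.0], [0.37, 0.929, 0.0], [0.0, -0.0, -1.0]]
wrist_force: [0.3, 0.6, -1.1]
finger_gap: 0.006
gripper_force: 0.0
```

Emit:
{"op": "step_arm", "data": {"xyz": [[0,0,0],[0,0,0],[0,0,0],[0,0,0],[0,0,0],[0,0,0],[0,0,0],[0,0,0]], "turn": [[0,0,0],[0,0,0],[0,0,0],[0,0,0],[0,0,0],[0,0,0],[0,0,0],[0,0,0]]}}

```text
time: 13.05
eef_pos: [494.0, -157.4, 133.5]
tcp_rot: [[-0.929, 0.37, -0.0], [0.37, 0.929, 0.0], [0.0, 0.0, -1.0]]
wrist_force: [-0.0, -0.8, 0.3]
finger_gap: 0.003
gripper_force: 0.0
```

The tool hangs over the squat jar (left crop at (160,175), right crop at (565,120)). Nothing has moved and the button is out. I held that for 2.4 s, and now move to the vacancy.

Emit:
{"op": "step_arm", "data": {"xyz": [[0,0,-0.4],[0,0,-0.5],[0,0,-0.5],[0,0,-0.5],[0,0,-0.5],[0,0,-0.5],[0,0,-0.5],[0,0,-0.1]], "turn": [[0,0,0],[0,0,0],[0,0,0],[0,0,0],[0,0,0],[0,0,0],[0,0,0],[0,0,0]]}}

```text
time: 13.85
eef_pos: [494.8, -157.7, 205.1]
tcp_rot: [[-0.929, 0.37, 0.002], [0.37, 0.929, -0.001], [-0.002, 0.0, -1.0]]
wrist_force: [0.3, 0.2, 1.0]
finger_gap: 0.002
gripper_force: 0.0
```

Emit:
{"op": "step_arm", "data": {"xyz": [[0.336,0.673,0],[0.336,0.673,0],[0.336,0.673,0],[0.336,0.673,0],[0.336,0.673,0],[0.336,0.673,0],[0.336,0.673,0],[0.336,0.673,0]], "turn": [[0,0,0],[0,0,0],[0,0,0],[0,0,0],[0,0,0],[0,0,0],[0,0,0],[0,0,0]]}}

```text
time: 14.65
eef_pos: [482.9, -35.6, 202.8]
tcp_rot: [[-0.929, 0.369, -0.002], [0.369, 0.929, 0.0], [0.002, -0.0, -1.0]]
wrist_force: [0.3, -0.2, 0.6]
finger_gap: 0.005
gripper_force: 0.0
```

Emit:
{"op": "step_arm", "data": {"xyz": [[0.336,0.673,0],[0.336,0.673,0],[0.336,0.673,0],[0.336,0.673,0],[0.336,0.673,0],[0.336,0.673,0],[0.336,0.673,0],[0.336,0.673,0]], "turn": [[0,0,0],[0,0,0],[0,0,0],[0,0,0],[0,0,0],[0,0,0],[0,0,0],[0,0,0]]}}

```text
time: 15.45
eef_pos: [472.5, 84.1, 202.8]
tcp_rot: [[-0.93, 0.369, -0.002], [0.369, 0.93, 0.0], [0.002, -0.001, -1.0]]
wrist_force: [0.2, -0.3, -0.2]
finger_gap: 0.006
gripper_force: 0.0
```

Emit:
{"op": "step_arm", "data": {"xyz": [[0.336,0.673,0],[0.336,0.673,0],[0.336,0.673,0],[0.336,0.673,0],[0.336,0.673,0],[0.336,0.673,0],[0.336,0.673,0],[0.336,0.673,0]], "turn": [[0,0,0],[0,0,0],[0,0,0],[0,0,0],[0,0,0],[0,0,0],[0,0,0],[0,0,0]]}}

```text
time: 16.25
eef_pos: [462.1, 203.8, 202.8]
tcp_rot: [[-0.929, 0.369, -0.002], [0.369, 0.929, -0.0], [0.001, -0.001, -1.0]]
wrist_force: [0.4, 0.1, 0.4]
finger_gap: 0.003
gripper_force: 0.0
```

Emit:
{"op": "step_arm", "data": {"xyz": [[0,0,0.5],[0,0,0.6],[0,0,0.6],[0,0,0.6],[0,0,0.6],[0,0,0.6],[0,0,0.4],[0,0,0]], "turn": [[0,0,0],[0,0,0],[0,0,0],[0,0,0],[0,0,0],[0,0,0],[0,0,0],[0,0,0]]}}

```text
time: 17.05
eef_pos: [462.7, 201.9, 124.1]
tcp_rot: [[-0.929, 0.37, -0.002], [0.37, 0.929, -0.001], [0.002, -0.002, -1.0]]
wrist_force: [0.1, 0.0, -0.3]
finger_gap: 0.003
gripper_force: 0.0
```

Emit:
{"op": "step_arm", "data": {"xyz": [[0,0,0],[0,0,0],[0,0,0],[0,0,0],[0,0,0],[0,0,0],[0,0,0],[0,0,0]], "turn": [[0,0,0],[0,0,0],[0,0,0],[0,0,0],[0,0,0],[0,0,0],[0,0,0],[0,0,0]]}}

```text
time: 17.85
eef_pos: [463.6, 202.4, 125.5]
tcp_rot: [[-0.929, 0.37, -0.0], [0.37, 0.929, 0.0], [0.0, 0.0, -1.0]]
wrist_force: [-0.0, 0.7, 0.2]
finger_gap: 0.008
gripper_force: 0.0
```

Emit:
{"op": "step_arm", "data": {"xyz": [[0,0,0],[0,0,0],[0,0,0],[0,0,0],[0,0,0],[0,0,0],[0,0,0],[0,0,0]], "turn": [[0,0,0],[0,0,0],[0,0,0],[0,0,0],[0,0,0],[0,0,0],[0,0,0],[0,0,0]]}}

```text
time: 18.65
eef_pos: [463.6, 202.4, 125.5]
tcp_rot: [[-0.929, 0.37, 0.0], [0.37, 0.929, 0.0], [-0.0, 0.0, -1.0]]
wrist_force: [0.5, -0.3, -0.6]
finger_gap: 0.005
gripper_force: 0.0
```

Emit:
{"op": "step_arm", "data": {"xyz": [[0,0,0],[0,0,0],[0,0,0],[0,0,0],[0,0,0],[0,0,0],[0,0,0],[0,0,0]], "turn": [[0,0,0],[0,0,0],[0,0,0],[0,0,0],[0,0,0],[0,0,0],[0,0,0],[0,0,0]]}}

```text
time: 19.45
eef_pos: [463.6, 202.3, 125.5]
tcp_rot: [[-0.929, 0.37, -0.0], [0.37, 0.929, 0.0], [0.0, -0.0, -1.0]]
wrist_force: [1.2, -0.1, 0.1]
finger_gap: 0.009
gripper_force: 0.0
```

```bash
python3 - <<'E'
from h import *
im,d=robot.grab_frame("side"); cv2.imwrite("pics/s3.png",im[...,::-1]); print(robot.state()["eef_pos"])
E
```

```text
[463.56342024 202.3641238  125.50566925]
```

View pics/s3.png

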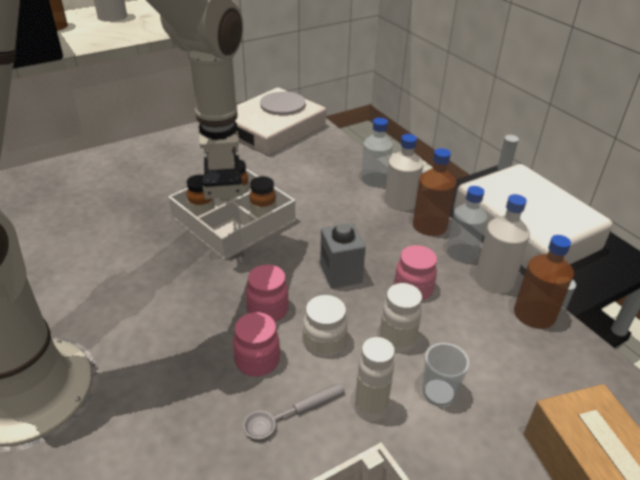

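The hand is above the empty compartment at about (222,195). The jars, spoon and beaker stand where they began, and the button is out.

```bash
python3 -c "
from workcell import robot; print(robot.hand_in())"
```

```text
the job is handed in; nothing more can be done
None
```

I pressed the button fully in and released it, pointed at the squat jar and then the empty compartment for over two seconds each, and handed in with the fingertips still there; no verdict came back.

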